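# Load the blue mould into the wax-injection chute

### The arm

A 6-joint arm with a two-finger parallel gripper is mounted at the origin on the work surface. World frame = base frame: x ahead of the robot, y to its left, z up, the work surface at z = 0. Lengths are in m, angles in degrees, forces in N, time in s.
With the tool pointing down it reaches from about 0.425 to 1.125 m from the base axis. Payload 14.9 kg.
Tool frame: the origin (TCP) lies midway between the tips of the shut fingers; the grasp point (between the pads) lies 19 mm behind it; z points along the fingers, y is the line along which they close (so a half turn about z gives the same grasp; the last joint's range is limited). The gripper opens to 91 mm and grips with 3 to 60 N. Pads are 32 mm wide; open, the fingers measure 118 mm over their backs; the gripper's body (76 mm by 178 mm) begins 60 mm behind the grasp point.
Start: joints at [-77.137, 21.709, 99.362, -0, 58.929, -1.908], TCP at [0.178, -0.677, 0.214] pointing down, gripper open.
Joint ranges: [-158.91, 158.91], [-42.39, 125.64], [0.06, 152.35], [-60.88, 240.88], [17.5, 164.5], [-176.32, 176.32]. Speed limits (degrees/s): [108.29, 108.29, 136.94, 180, 180, 180].

### API

Orientations are given as [roll, pitch, yaw] about the fixed x, y, z axes, in that order (R = Rz(yaw) Ry(pitch) Rx(roll)).
In Python, from station import sensors, cams, sign_off gives the robot as it stands.
- The arm moves only by the tool play_rows, never from a script. Its argument "commands" is text: rows parted by semicolons, each of 5 numbers parted by spaces: the shift along the tool's x, y, z normalised to -1 to 1, where 1 is 20 cm, then the turn about the tool's z normalised to -1 to 1, where 1 is pi/4 rad, then the closure in counts, from 0 (fully open) to 255 (shut). A call has exactly 10 rows; each row is the pose to reach, as a shift and turn from the pose commanded when the call began, along the tool's axes at that moment; what a row does not reach only later rows make up. A row lasts 1/8 s, in which the tool goes at most 62.5 mm and 10.7 degrees, less where a joint would pass 70% of its speed; a pose out of reach is approached as far as the arm can. A call with a number of a shift or a turn outside -1 to 1 is refused whole. A call with a gripper value outside its range is refused whole. The fingers move at their own pace and stop on an object; "newtons" is the grip in N (left out, the last holds). Time passes only in rows, so rows that repeat a pose let the fingers close, or fill a call up. It gives the time, the measured TCP pose, the force, the opening and the grip force at its end, in the units of the state.
- sensors.observe(): the state, without advancing time (a new reading comes with each control period).
- cams.grab_frame(name): name is "scene" or "side" or "wrist"; returns a dict with "img" (384x512x3 uint8, red, green, blue), "mtx" (3x3 intrinsics, pixels), "R" (3x3) and "t" (3): a world point X has camera coordinates R X + t. Camera axes: x right, y down, z forward; pixel columns grow to the right and rows downward; lengths in m; the calibration is good to about 2 mm. A picture is of the moment at which its call begins. There is no depth.
- sign_off(): hands the job in; it is judged then, once.
The state is a dict: "time_s": time; "joints": joint angles; "qvel": joint speeds; "joint_torque": joint torques, N m; "position": TCP position; "orientation": TCP orientation; "wrist_force": force on the tool from outside, world axes, zero at the start; "torque": the same for the moment, N m; "width": finger opening in m; "grip_force": force on a finger pad.
Only numpy, scipy, OpenCV 4.12 (cv2) and the standard library are available. Lean on these libraries where they do the work, as an engineer would, in place of code of your own. Each camera call takes 0.05 s, during which the arm holds its last target. There are 200 camera calls.

### The job

Slide the yellow stop gate by its black knob fully across the chute to close it. Then pick up the blue-topped mould block, lay it lengthwise on the open upper end of the chute and let go, and push it down the chute, without lifting it, until it rests squarely against the brass stop pad: push gently, as the pad is sprung and must not be forced back more than a few millimetres. Leave the red and yellow moulds where they are.

Things in the scene. Friction and masses are not known exactly. Their poses are not given: they have to be found in the camera images.
- deck: Sloped chute bed, grey felt on aluminium, 300 mm long (y), 100 mm wide (x), tilted 10 degrees on a fixed green stand. Origin: on the bed's upper surface, centre line, mid-length, 85 mm above the table. y points up the slope (the low, stop end is at y = -150 mm), x across it, z square out of the bed. A block on the felt stays where it is left; it must be pushed.
- load_spot (a point): Point on the bed's surface at the middle of the open upper end (deck x = 0, y = +95 mm); same axes as the deck. From deck y = 54 to 150 mm there are no walls. Below, two 16 mm high guide walls stand 54 mm apart inside from y = -118 to +20 mm, and flare outwards from there to about 77 mm apart at y = 53 mm.
- gate (a joint): Slide of the yellow stop gate across the low end of the chute, m: 0 = open (beside the chute at its -x side), 0.067 = fully closed (across the channel, at its end stop). It moves along the deck's +x axis to close, against about 2.5 N of friction, and stays where it is left.
- gate_knob (a point): Centre of the gate's upright black knob, 20 mm in diameter; the knob's axis is the deck's z axis, it reaches 18 mm above this point and 27 mm below it, where it meets the top of the yellow plate (64 mm wide along deck x, 10 mm thick). On the deck it is at y = -145 mm, z = 66 mm, and x = -87 mm when open, -20 mm when closed.
- pad_face (a point): Centre of the face of the brass stop pad (44 mm wide, 30 mm high) that the mould rests against; the pad rides on the gate and is always parallel to the deck: its axes are the deck's axes, +y points up the slope, out of the face. At deck y = -120 mm, z = 20 mm; on the chute's centre line (deck x = 0) when the gate is closed.
- pad (a joint): How far the sprung pad is pressed back (down the slope), m: 0 = at rest, 0.012 = bottomed. It starts to yield at about 6 N and takes 0.8 N more for each mm.
- blue_center (a point): Centre of the mould block to be loaded: an aluminium block with a black seam and a blue top, 48 mm wide (x), 76 mm long (y), 40 mm high (z), about 0.2 to 0.4 kg; this point is half-way up, 20 mm above its underside. It may be loaded either end first.
- red_center (a point): Centre of the like block with a red top (48 x 76 x 40 mm), to be left alone.
- yellow_center (a point): Centre of the like block with a yellow top (48 x 76 x 40 mm), to be left alone.

How it is judged:
By the outcome, as a careful person would: the job done as asked, in the order asked, and still so for the second after the job is handed in, with the robot touching nothing.
It also fails if it takes over 67 s, if anything falls off the work surface, if the arm or the gripper's body presses on something with over 40 N, if the wrist force passes 120 N, or if a joint passes its speed limit or range.

## Working session

There is one attempt and no reset: what is moved stays moved. The work goes in short steps, Python scripts to look and compute and a tool call to move; the robot and the scene stay as the last step left them, time stands still between calls to the robot, and variables do not carry over. Pictures are saved under pics/ and viewed, at most 10 in all, crops included, and the job is handed in when it is done.

Besides the shell and the picture viewer there is one more tool, called after "Emit:" as a command line: name --argument value ..., lists and objects as JSON in quotes. play_rows: Moves the arm, as the interface text tells. Its arguments: {"type":"object","properties":{"commands":{"type":"string"},"newtons":{"type":"number"}},"required":["commands"]}

```bash
mkdir -p pics; python3 - <<'E'
from station import sensors,cams
import cv2,numpy as np,pickle
d={n:cams.grab_frame(n) for n in("scene","side","wrist")}
pickle.dump(d,open('f0.pkl','wb'))
for n in d: print(n,(-d[n]["R"].T@d[n]["t"]).round(3),d[n]["R"][2].round(2))
im=np.hstack([d["scene"]["img"],d["side"]["img"]])
cv2.imwrite('pics/a.png',d["scene"]["img"][:,:,::-1]);cv2.imwrite('pics/b.png',d["side"]["img"][:,:,::-1])
print(sensors.observe())
E
```

```text
scene [0.974 0.107 0.683] [-0.6  -0.08 -0.79]
side [-0.267  0.802  0.842] [ 0.62 -0.57 -0.54]
wrist [ 0.258 -0.656  0.385] [-0.28 -0.07 -0.96]
{'time_s': 0.15, 'joints': array([-7.71373628e+01,  2.17316881e+01,  9.93883266e+01, -1.32521656e-03,
        5.89268810e+01, -1.91006867e+00]), 'qvel': array([ 0.03014987, -0.09035719, -0.12077999, -0.07184952,  0.10567876,
        0.00685177]), 'joint_torque': array([ 1.47551618e-03, -7.64104199e+01, -4.34654796e+01,  6.51267730e-02,
        4.09398309e-02, -4.10056407e-05]), 'position': array([ 0.17838738, -0.67657947,  0.21343452]), 'orientation': array([-1.79953092e+02, -4.29203521e-04,  1.47733902e+01]), 'wrist_force': array([ 0.74040894, -0.6775506 ,  0.21676308]), 'torque': array([-0.00333772,  0.04252346,  0.0264131 ]), 'grip_force': 0.0, 'width': 0.09128631378807212}
```

View pics/a.png

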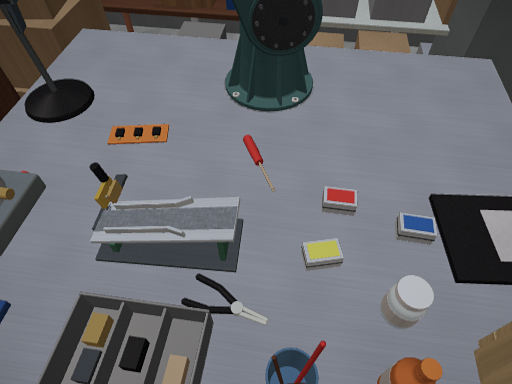

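View pics/b.png

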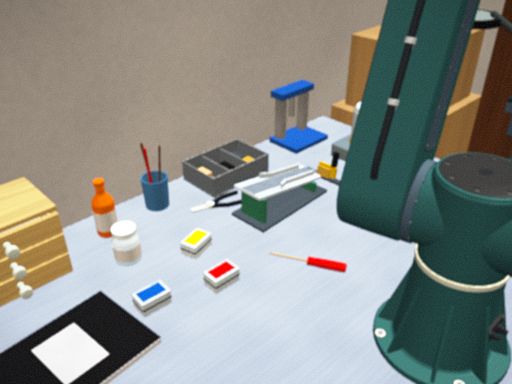

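The scene picture shows the chute at (165,220), with its upper end on the right, and the knob at about (98,172). The blue block is at (417,226), red at (341,198) and yellow at (322,252).

```bash
cat > h.py <<'E'
import numpy as np,cv2
def ray(f,px):
    px=np.asarray(px,float); d=f["R"].T@np.linalg.inv(f["mtx"])@np.array([px[0],px[1],1]); return -f["R"].T@f["t"],d
def onz(f,px,z):
    o,d=ray(f,px); return o+d*(z-o[2])/d[2]
def proj(f,X):
    p=f["mtx"]@(f["R"]@np.asarray(X)+f["t"]); return p[:2]/p[2]
def meet(f1,p1,f2,p2):
    o1,d1=ray(f1,p1);o2,d2=ray(f2,p2)
    s=np.linalg.lstsq(np.c_[d1,-d2],o2-o1,rcond=None)[0]
    a,b=o1+s[0]*d1,o2+s[1]*d2; return (a+b)/2,np.linalg.norm(a-b)
def rect(f,mask,z):
    c=max(cv2.findContours(mask.astype(np.uint8),0,2)[0],key=cv2.contourArea)
    P=np.array([onz(f,p[0],z)[:2] for p in c],np.float32)*1000
    return cv2.minAreaRect(P)
def mask(f,col):
    h=cv2.cvtColor(f["img"],cv2.COLOR_RGB2HSV).astype(int);H,S,V=h[...,0],h[...,1],h[...,2]
    ok=(S>150)&(V>90)
    return ok&{"blue":(H>100)&(H<125),"red":(H<8)|(H>172),"yellow":(H>24)&(H<36)}[col]
E
python3 - <<'E'
from h import *
import pickle
d=pickle.load(open('f0.pkl','rb'))
for n,boxes in(("scene",{"blue":(395,205,445,245),"red":(318,180,365,215),"yellow":(298,232,350,272)}),("side",{"blue":(125,275,175,315)})):
  for c,(x0,y0,x1,y1) in boxes.items():
    m=mask(d[n],c);k=np.zeros_like(m);k[y0:y1,x0:x1]=1
    print(n,c,rect(d[n],m&k,.04))
im=d["scene"]["img"][150:275,80:255,::-1]
cv2.imwrite('pics/c.png',cv2.resize(im,None,fx=4.5,fy=4.5,interpolation=2))
for p in[(240,198),(240,243)]: print(onz(d["scene"],p,.111))
print(onz(d["scene"],(95,166),.1425))
E
```

```text
scene blue ((513.445068359375, 389.41668701171875), (60.1854133605957, 33.1408576965332), 86.27195739746094)
scene red ((460.29962158203125, 221.6468963623047), (58.911800384521484, 32.83175277709961), 88.91271209716797)
scene yellow ((624.1238403320312, 183.65731811523438), (0.0, 0.0), 0.0)
side blue ((515.876708984375, 389.2761535644531), (56.01296615600586, 29.35323143005371), 87.5836410522461)
[0.55174346 0.00795665 0.111     ]
[0.65451722 0.02590692 0.111     ]
[ 0.53490667 -0.29625467  0.1425    ]
```

View pics/c.png

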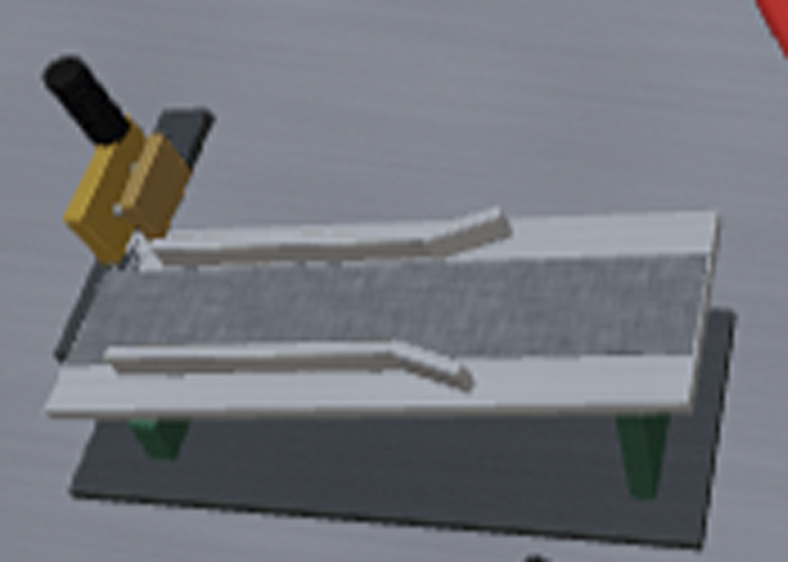

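The crop shows the bed's upper corners at (718,212) and (692,410), the lower front corner at (47,412), and the knob top at (63,70). The gate is open on the far side, towards the robot.

```bash
cat >> h.py <<'E'
from scipy.optimize import least_squares
from scipy.spatial.transform import Rotation as Ro
def deckT(p): # x,y,yaw(deg)
    R=Ro.from_euler('zx',[p[2],10],degrees=True).as_matrix()
    return R,np.array([p[0],p[1],.085])
def D(p,X): R,t=deckT(p); return R@np.array(X)+t
E
python3 - <<'E'
from h import *
import pickle
d=pickle.load(open('f0.pkl','rb'));f=d["scene"]
C=lambda a,b:(80+a/4.5-.4,150+b/4.5-.4)
obs=[((-.05,.15,0),C(718,212)),((.05,.15,0),C(692,408)),((.05,-.15,0),C(47,410)),((-.087,-.145,.084),C(63,70))]
s=least_squares(lambda p:np.concatenate([proj(f,D(p,X))-u for X,u in obs]),[.6,-.13,0])
print(s.x,s.fun.round(1)); p=s.x
print('yaw R x',deckT(p)[0][:,0],'y',deckT(p)[0][:,1])
for n,X in dict(knob=(-.087,-.145,.066),closed=(-.02,-.145,.066),load=(0,.095,0),pad=(0,-.12,.02)).items():print(n,D(p,X).round(4))
np.save('deck.npy',p)
E
```

```text
[ 0.60762524 -0.13829764  3.22084895] [ 0.3  0.4 -0.3 -0.8 -0.9  1.5  0.9 -1.2]
yaw R x [0.99842039 0.05533124 0.00975639] y [-0.05618482  0.98325214  0.17337388]
knob [ 0.5289 -0.2971  0.124 ]
closed [ 0.5958 -0.2934  0.1247]
load [ 0.6023 -0.0449  0.1015]
pad [ 0.6144 -0.2598  0.0839]
```

```bash
sed -i "s/'zx'/'ZX'/" h.py; cat >> h.py <<'E'
def go(T,yaw=None,n=1):
    from station import sensors
    s=sensors.observe();y=np.radians(s["orientation"][2]);e=np.array(T)-s["position"]
    v=[np.cos(y)*e[0]+np.sin(y)*e[1],np.sin(y)*e[0]-np.cos(y)*e[1],-e[2]]
    dy=0 if yaw is None else yaw-s["orientation"][2]
    print(np.round(np.array(v)/.2,3),'turn',round(-dy/45,3),'| at',s["position"].round(4),s["orientation"].round(2),'F',s["wrist_force"].round(1),'w',round(s["width"],4),'t',s["time_s"])
E
python3 - <<'E'
from h import *
import pickle
d=pickle.load(open('f0.pkl','rb'));f=d["scene"]
C=lambda a,b:(80+a/4.5-.4,150+b/4.5-.4)
obs=[((-.05,.15,0),C(718,212)),((.05,.15,0),C(692,408)),((.05,-.15,0),C(47,410)),((-.087,-.145,.084),C(63,70))]
s=least_squares(lambda p:np.concatenate([proj(f,D(p,X))-u for X,u in obs]),[.6,-.13,0])
print(s.x,s.fun.round(1)); p=s.x
print(proj(d["side"],D(p,(-.05,.15,0))),proj(d["side"],D(p,(.05,.15,0))),proj(d["side"],D(p,(-.05,-.15,0))))
for n,X in dict(knob=(-.087,-.145,.066),closed=(-.02,-.145,.066),load=(0,.095,0),pad=(0,-.12,.02)).items():print(n,D(p,X).round(4))
np.save('deck.npy',p)
k=D(p,(-.087,-.145,.066)); go(k+[0,.0,.10],90+p[2])
E
```

```text
[ 0.60750939 -0.13825868  3.19262537] [ 0.3  0.3 -0.2 -0.7 -0.7  1.5  0.7 -1.3]
[259.6462532  197.60524028] [233.63147924 184.63213134] [323.59810956 174.2213453 ]
knob [ 0.5292 -0.2971  0.1248]
closed [ 0.5961 -0.2934  0.1248]
load [ 0.6023 -0.0448  0.1015]
pad [ 0.6143 -0.2597  0.0839]
[ 2.18  -1.387 -0.057] turn -1.743 | at [ 0.1784 -0.6766  0.2134] [-179.95   -0.     14.77] F [ 0.7 -0.7  0.2] w 0.0913 t 0.15
```

Emit:
play_rows --commands "1 -0.64 -0.06 -0.9 0;1 -0.64 -0.06 -0.9 0;1 -0.64 -0.06 -0.9 0;1 -0.64 -0.06 -0.9 0;1 -0.64 -0.06 -0.9 0;1 -0.64 -0.06 -0.9 0;1 -0.64 -0.06 -0.9 0;1 -0.64 -0.06 -0.9 0;1 -0.64 -0.06 -0.9 0;1 -0.64 -0.06 -0.9 0"

```text
time_s: 1.4
position: [0.339, -0.5023, 0.2259]
orientation: [-180.0, 0.0, 55.2]
wrist_force: [0.6, -0.0, 0.3]
width: 0.0913
grip_force: 0.0
```

```bash
python3 -c "
from h import *
go([.5292,-.2971,.225],93.2)"
```

```text
[1.385 0.196 0.005] turn -0.843 | at [ 0.339  -0.5023  0.2259] [-180.      0.     55.25] F [ 0.6 -0.   0.3] w 0.0913 t 1.4
```

Emit:
play_rows --commands "1 0.2 0 -0.84 0;1 0.2 0 -0.84 0;1 0.2 0 -0.84 0;1 0.2 0 -0.84 0;1 0.2 0 -0.84 0;1 0.2 0 -0.84 0;1 0.2 0 -0.84 0;1 0.2 0 -0.84 0;1 0.2 0 -0.84 0;1 0.2 0 -0.84 0"

```text
time_s: 2.65
position: [0.4859, -0.3607, 0.2259]
orientation: [-180.0, 0.0, 93.0]
wrist_force: [-0.8, -0.5, -0.0]
width: 0.0908
grip_force: 0.0
```

```bash
python3 -c "
from h import *
go([.5292,-.2971,.225],93.2)
from station import cams
import pickle
f=cams.grab_frame('wrist');pickle.dump(f,open('f1.pkl','wb'));cv2.imwrite('pics/d.png',f['img'][:,:,::-1])
p=np.load('deck.npy')
for X in [(-.087,-.145,.084),(-.05,-.15,0),(.05,-.15,0),(-.05,.15,0),(.05,.15,0)]:print(proj(f,D(p,X)))
"
```

```text
[0.306 0.233 0.005] turn -0.003 | at [ 0.4859 -0.3607  0.2259] [-180.      0.     93.05] F [-0.8 -0.5 -0. ] w 0.0908 t 2.65
[310.40154561 136.54062993]
[329.23573194 121.37924228]
[413.04486225 121.19840919]
[ 378.43062183 -312.14115903]
[ 521.81339526 -312.5547266 ]
```

View pics/d.png

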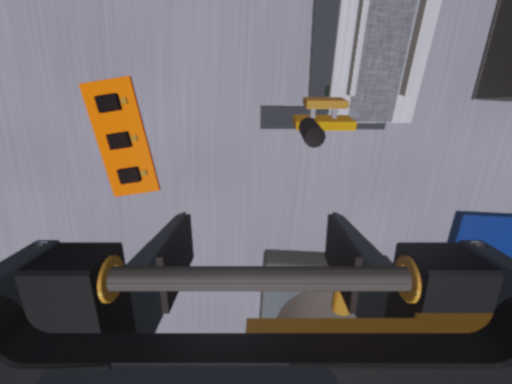

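The wrist view shows the knob top at about (313,134), within 3 px of where I predicted, and the bed's low end edge at row 122.

Emit:
play_rows --commands "0.32 0.24 0 0 0;0.32 0.24 0 0 0;0.32 0.24 0 0 0;0.32 0.24 0.2 0 0;0.32 0.24 0.4 0 0;0.32 0.24 0.58 0 0;0.32 0.24 0.58 0 0;0.32 0.24 0.58 0 0;0.32 0.24 0.58 0 0;0.32 0.24 0.58 0 0"

```text
time_s: 3.95
position: [0.531, -0.2944, 0.1111]
orientation: [179.9, 0.1, 93.1]
wrist_force: [-0.4, -0.3, -0.4]
width: 0.0911
grip_force: 0.0
```

Emit:
play_rows --commands "0 0 0 0 100;0 0 0 0 150;0 0 0 0 200;0 0 0 0 220;0 0 0 0 255;0 0 0 0 255;0 0 0 0 255;0 0 0 0 255;0 0 0 0 255;0 0 0 0 255" --newtons 10

```text
time_s: 5.2
position: [0.5306, -0.2941, 0.11]
orientation: [180.0, 0.0, 93.1]
wrist_force: [2.8, 0.5, -1.4]
width: 0.0195
grip_force: 10.0
```

```bash
python3 -c "
from h import *
go([.5292,-.2971,.109],93.2)
from station import cams
f=cams.grab_frame('wrist');cv2.imwrite('pics/e.png',f['img'][:,:,::-1])
"
```

```text
[-0.015 -0.008  0.005] turn -0.003 | at [ 0.5306 -0.2941  0.11  ] [179.99   0.    93.07] F [ 2.8  0.5 -1.4] w 0.0195 t 5.2
```

View pics/e.png

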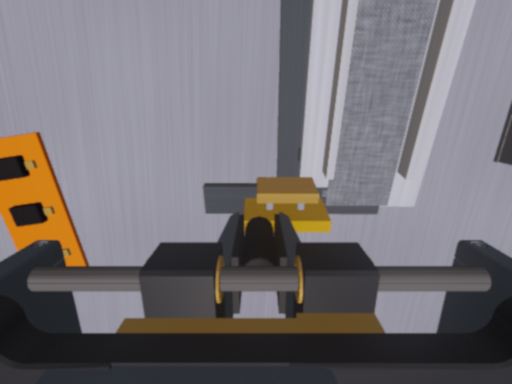

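The fingers hold the knob (opening 19.5 mm). Now I slide the gate across.

Emit:
play_rows --commands "0 0.04 0 0 255;0 0.08 0 0 255;0 0.12 0 0 255;0 0.16 0 0 255;0 0.2 0 0 255;0 0.24 0 0 255;0 0.27 0 0 255;0 0.3 0 0 255;0 0.315 0 0 255;0 0.32 0 0 255"

```text
time_s: 6.5
position: [0.5939, -0.2908, 0.1099]
orientation: [-179.9, -0.0, 93.1]
wrist_force: [-12.2, -6.8, 7.2]
width: 0.02
grip_force: 10.0
```

Emit:
play_rows --commands "0 0.005 0 0 255;0 0.005 0 0 255;0 0.01 0 0 255;0 0.01 0 0 255;0 0.015 0 0 255;0 0.015 0 0 255;0 0.02 0 0 255;0 0.02 0 0 255;0 0.02 0 0 255;0 0.02 0 0 255"

```text
time_s: 7.75
position: [0.5963, -0.2906, 0.1098]
orientation: [-179.7, -0.0, 93.1]
wrist_force: [-20.1, -6.1, 11.7]
width: 0.0246
grip_force: 10.0
```

Emit:
play_rows --commands "0 0 0 0 150;0 0 0 0 120;0 0 0 0 100;0 0 0 0 100;0 0 0 0 100;0 0 -0.3 0 100;0 0 -0.6 0 100;0 0 -0.6 0 100;0.3 0 -0.6 0 50;0.3 0 -0.6 0 0"

```text
time_s: 9.0
position: [0.5945, -0.2277, 0.229]
orientation: [-179.9, -0.1, 93.2]
wrist_force: [-0.2, -0.6, 0.2]
width: 0.0724
grip_force: 0.0
```

```bash
python3 -c "
from h import *
from station import cams
import pickle
p=np.load('deck.npy')
F={n:cams.grab_frame(n) for n in('scene','side')};pickle.dump(F,open('f2.pkl','wb'))
f=F['scene'];a=f['img'][140:275,80:255,::-1];print(proj(f,D(p,(-.02,-.145,.084))),proj(f,D(p,(.05,.15,0))))
cv2.imwrite('pics/g.png',cv2.resize(a,None,fx=4,fy=4,interpolation=2))
go([.5147,.3893,.24],90)
"
```

```text
[ 81.64662367 189.09558726] [233.13319174 239.61010994]
[ 3.114 -0.232 -0.053] turn 0.07 | at [ 0.5951 -0.2301  0.2293] [-1.7997e+02 -1.0000e-02  9.3130e+01] F [-0.8  0.3 -0.3] w 0.0805 t 9.1
```

View pics/g.png

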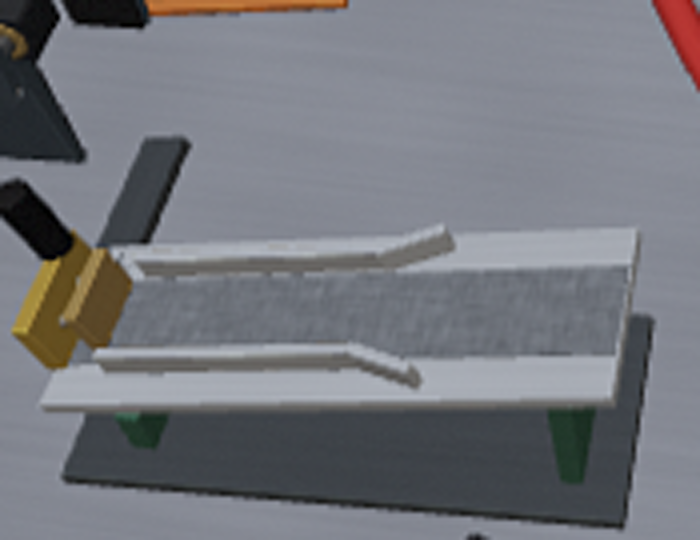

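The gate is across the channel and the knob top is at crop (14,192). I'll check the travel numerically from the knob in both views.

```bash
python3 -c "
from h import *
import pickle
p=np.load('deck.npy');R,t=deckT(p)
for n,x in(('f0.pkl',-.087),('f2.pkl',-.02)):
  F=pickle.load(open(n,'rb'))
  for c in('scene','side'):
    f=F[c];P=[proj(f,D(p,(x,-.145,z))) for z in(.084,.039)]
    u,v=np.mean(P,0).astype(int);W=22
    x0,y0=max(u-W,0),max(v-W,0);a=f['img'][y0:v+W,x0:u+W]
    m=(a.max(2)<50).astype(np.uint8);N,L,S,Ce=cv2.connectedComponentsWithStats(m)
    for i in range(1,N):
      if S[i,4]>15:
        q=Ce[i]+[x0,y0]; o,dd=ray(f,q); # meet plane deck y=-.145
        o_,d_=R.T@(o-t),R.T@dd; s=(-.145-o_[1])/d_[1]; print(n,c,S[i],q.round(1),'deck',(o_+s*d_).round(4))
"
```

```text
f0.pkl scene [ 13  15  19  19 188] [ 98.9 172.1] deck [-0.0829 -0.145   0.0628]
f0.pkl side [19 15  6 13 55] [335.2 158.4] deck [-0.0828 -0.145   0.0656]
f2.pkl scene [ 11   0  25   7 145] [ 88.9 175.8] deck [-0.0554 -0.145   0.0827]
f2.pkl scene [ 13  12  20  20 208] [ 87.9 194.7] deck [-0.0222 -0.145   0.0634]
f2.pkl side [21 16  5 13 39] [318.9 152.9] deck [-0.0221 -0.145   0.0627]
```

Emit:
play_rows --commands "-0.32 -0.23 0 0 255;-0.32 -0.23 0 0 255;-0.32 -0.23 0 0 255;-0.32 -0.23 0 0 255;-0.32 -0.23 0 0 255;-0.32 -0.23 0.2 0 255;-0.32 -0.23 0.4 0 255;-0.32 -0.23 0.58 0 255;-0.32 -0.23 0.58 0 255;-0.32 -0.23 0.58 0 255" --newtons 30

```text
time_s: 10.35
position: [0.5536, -0.2969, 0.1153]
orientation: [179.9, 0.0, 93.1]
wrist_force: [-0.2, -0.4, -0.1]
width: 0.0004
grip_force: 0.0
```

Emit:
play_rows --commands "0 0.02 0 0 255;0 0.04 0 0 255;0 0.055 0 0 255;0 0.06 0 0 255;0 0.065 0 0 255;0 0.07 0 0 255;0 0.075 0 0 255;0 0.08 0 0 255;0 0.085 0 0 255;0 0.085 0 0 255"

```text
time_s: 11.6
position: [0.5698, -0.296, 0.1139]
orientation: [180.0, -0.0, 93.1]
wrist_force: [-0.7, 0.9, 0.5]
width: 0.0006
grip_force: 0.0
```

Emit:
play_rows --commands "0 0.005 0 0 255;0 0.01 0 0 255;0 0.015 0 0 255;0 0.02 0 0 255;0 0.025 0 0 255;0 0.03 0 0 255;0 0.03 0 0 255;0 0.03 0 0 255;0 0.03 0 0 255;0 0.03 0 0 255"

```text
time_s: 12.85
position: [0.5735, -0.2957, 0.1137]
orientation: [-179.7, -0.1, 93.1]
wrist_force: [-18.5, -2.8, 10.1]
width: 0.0005
grip_force: 9.6
```

The push of about 18 N meets a firm stop, so the gate is at its end stop. I'm retreating and going to the blue block.

Emit:
play_rows --commands "0 -0.05 0 0 255;0 -0.05 -0.25 0 255;0 -0.05 -0.55 0 255;0 -0.05 -0.6 0 200;0.25 -0.1 -0.6 0 100;0.5 -0.15 -0.6 0 0;0.75 -0.2 -0.6 0 0;1 -0.2 -0.6 0 0;1 -0.2 -0.6 0.14 0;1 -0.2 -0.6 0.14 0"

```text
time_s: 14.1
position: [0.5248, -0.0976, 0.2334]
orientation: [-180.0, -0.0, 86.8]
wrist_force: [-1.0, 0.6, -0.3]
width: 0.0674
grip_force: 0.0
```

Emit:
play_rows --commands "1 0 0 0 0;1 0 0 0 0;1 0 0 0 0;1 0 0 0 0;1 0 0 0 0;1 0 0 0 0;1 0 0 0 0;1 0 0 0 0;1 0 0 0 0;1 0 0 0 0"

```text
time_s: 15.35
position: [0.5363, 0.1015, 0.234]
orientation: [180.0, -0.0, 86.8]
wrist_force: [-0.2, -0.1, -0.7]
width: 0.0917
grip_force: 0.0
```

```bash
python3 -c "
from h import *
from station import cams
import pickle
f=cams.grab_frame('wrist');pickle.dump(f,open('f3.pkl','wb'))
print(rect(f,mask(f,'blue'),.04),proj(f,[.5147,.3893,.04]))
cv2.imwrite('pics/w.png',f['img'][:,:,::-1])
go([.5147,.3893,.24],87)
"
```

```text
Traceback (most recent call last):
  File "h.py", line 13, in rect
    c=max(cv2.findContours(mask.astype(np.uint8),0,2)[0],key=cv2.contourArea)
ValueError: max() iterable argument is empty
```

Emit:
play_rows --commands "1 -0.05 0 0 0;1 -0.05 0 0 0;1 -0.05 0 0 0;1 -0.05 0 0 0;1 -0.05 0 0 0;1 -0.05 0 0 0;1 -0.05 0 0 0;1 -0.05 0 0 0;1 -0.05 0 0 0;1 -0.05 0 0 0"

```text
time_s: 16.65
position: [0.5376, 0.3017, 0.234]
orientation: [180.0, 0.0, 86.8]
wrist_force: [-0.3, 0.1, -0.7]
width: 0.091
grip_force: 0.0
```

```bash
python3 -c "
from h import *
from station import cams
import pickle
f=cams.grab_frame('wrist');pickle.dump(f,open('f3.pkl','wb'))
print(proj(f,[.5147,.3893,.04]))
m=mask(f,'blue');print(m.sum(),rect(f,m,.04))
go([.5147,.3893,.24],87)
"
```

```text
[237.15531772 105.39008812]
1257 ((513.2896728515625, 389.14398193359375), (58.00475311279297, 32.687591552734375), 86.78607940673828)
[ 0.43  -0.139 -0.03 ] turn -0.005 | at [0.5376 0.3018 0.234 ] [180.    -0.    86.77] F [-0.3 -0.2  0.4] w 0.0912 t 16.7
```

Emit:
play_rows --commands "0.43 -0.145 0 0 0;0.43 -0.145 0 0 0;0.43 -0.145 0 0 0;0.43 -0.145 0.25 0 0;0.43 -0.145 0.5 0 0;0.43 -0.145 0.75 0 0;0.43 -0.145 0.9 0 0;0.43 -0.145 1 0 0;0.43 -0.145 1 0 0;0.43 -0.145 1 0 0"

```text
time_s: 17.95
position: [0.5143, 0.3897, 0.0352]
orientation: [179.9, -0.1, 86.8]
wrist_force: [-0.3, 0.3, 0.7]
width: 0.0911
grip_force: 0.0
```

Emit:
play_rows --commands "0 0 0.06 0 0;0 0 0.11 0 0;0 0 0.11 0 0;0 0 0.11 0 80;0 0 0.11 0 120;0 0 0.11 0 160;0 0 0.11 0 160;0 0 0.11 0 180;0 0 0.11 0 180;0 0 0.11 0 180" --newtons 20

```text
time_s: 19.2
position: [0.5135, 0.3893, 0.012]
orientation: [180.0, -0.0, 86.8]
wrist_force: [-0.5, -0.9, 1.9]
width: 0.048
grip_force: 20.0
```

Emit:
play_rows --commands "0 0 -0.2 0 180;0 0 -0.45 0 180;0 0 -0.7 0 180;0 0 -0.95 0 180;-0.25 0 -1 0 180;-0.5 0.1 -1 0 180;-0.75 0.2 -1 0 180;-1 0.3 -1 0 180;-1 0.3 -1 0 180;-1 0.3 -1 0 180"

```text
time_s: 20.45
position: [0.5619, 0.1863, 0.2117]
orientation: [-180.0, -0.0, 86.7]
wrist_force: [0.3, 0.2, -2.1]
width: 0.0478
grip_force: 20.0
```

```bash
python3 -c "
from h import *
go([.600,-.0448,.212],93.2)
"
```

```text
[-1.143  0.256 -0.002] turn -0.144 | at [0.5619 0.1863 0.2117] [-179.97   -0.     86.73] F [ 0.3  0.2 -2.1] w 0.0478 t 20.45
```

Emit:
play_rows --commands "-0.3 0.1 0 -0.05 180;-0.6 0.2 0 -0.14 180;-0.9 0.256 0 -0.144 180;-1 0.256 0 -0.144 180;-1 0.256 0 -0.144 180;-1 0.256 0 -0.144 180;-1 0.256 0 -0.144 180;-1 0.256 0 -0.144 180;-1 0.256 0 -0.144 180;-1 0.256 0 -0.144 180"

```text
time_s: 21.7
position: [0.602, -0.0161, 0.2119]
orientation: [180.0, -0.0, 93.3]
wrist_force: [-0.7, -0.2, -1.4]
width: 0.048
grip_force: 20.0
```

```bash
python3 -c "
from h import *
go([.600,-.0448,.125],93.2)
from station import cams
import pickle
F={n:cams.grab_frame(n) for n in ('wrist','scene')};pickle.dump(F,open('f4.pkl','wb'));f=F['wrist']
p=np.load('deck.npy')
for X in [(-.05,-.15,0),(.05,-.15,0),(-.05,.15,0),(.05,.15,0)]:print(proj(f,D(p,X)).round(1))
cv2.imwrite('pics/i.png',f['img'][:,:,::-1])
"
```

```text
[-0.142 -0.018  0.435] turn 0.001 | at [ 0.602  -0.0161  0.2119] [180.    -0.    93.26] F [-0.7 -0.2 -1.4] w 0.048 t 21.7
[224.7 353.4]
[291.2 353.5]
[208.4 167.5]
[307.6 167.7]
```

View pics/i.png

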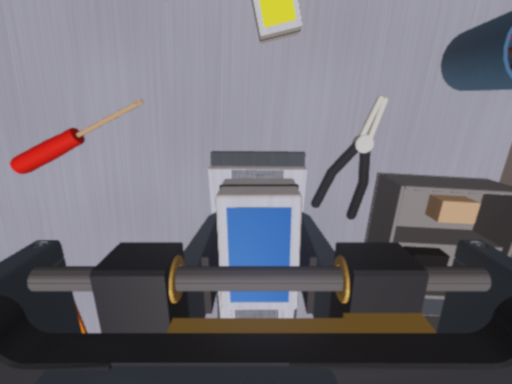

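The wrist view shows the block over the bed, with the bed's upper edge at row 167 and columns 210–305, centred on the block within about 1 mm.

Emit:
play_rows --commands "-0.14 -0.01 0 0 180;-0.14 -0.01 0 0 180;-0.14 -0.01 0.1 0 180;-0.14 -0.01 0.2 0 180;-0.14 -0.01 0.3 0 180;-0.14 -0.01 0.38 0 180;-0.14 -0.01 0.42 0 180;-0.14 -0.01 0.445 0 180;-0.14 -0.01 0.445 0 180;-0.14 -0.01 0.445 0 180"

```text
time_s: 23.05
position: [0.6019, -0.0444, 0.1235]
orientation: [180.0, 0.0, 93.2]
wrist_force: [0.4, -0.1, -1.7]
width: 0.0482
grip_force: 20.0
```

Emit:
play_rows --commands "0 0 0.005 0 180;0 0 0.01 0 180;0 0 0.015 0 180;0 0 0.02 0 180;0 0 0.025 0 180;0 0 0.03 0 180;0 0 0.035 0 180;0 0 0.04 0 180;0 0 0.04 0 180;0 0 0.04 0 180" --newtons 5

```text
time_s: 24.3
position: [0.6017, -0.0442, 0.1149]
orientation: [180.0, -0.0, 93.2]
wrist_force: [1.5, -2.4, 0.2]
width: 0.0483
grip_force: 5.0
```

Emit:
play_rows --commands "0 0 0 0 150;0 0 0 0 120;0 0 0 0 80;0 0 0 0 50;0 0 0 0 50;0 0 -0.15 0 50;0 0 -0.4 0 50;0 0 -0.5 0 100;0.2 0 -0.5 0 200;0.4 0 -0.5 0 255"

```text
time_s: 25.55
position: [0.5967, 0.0362, 0.2148]
orientation: [-180.0, -0.0, 93.2]
wrist_force: [-0.5, 0.8, -0.5]
width: 0.0461
grip_force: 0.0
```

```bash
python3 -c "
from h import *
from station import cams
import pickle
f=cams.grab_frame('scene');p=np.load('deck.npy');R,t=deckT(p)
m=mask(f,'blue');m[:,:150]=0;m[:150]=0
c=max(cv2.findContours(m.astype(np.uint8),0,2)[0],key=cv2.contourArea)
P=[]
for q in c:
  o,d=ray(f,q[0]);o,d=R.T@(o-t),R.T@d;P.append((o+d*(.04-o[2])/d[2])[:2]*1000)
print(cv2.minAreaRect(np.array(P,np.float32)))
cv2.imwrite('pics/j.png',cv2.resize(f['img'][120:275,60:290,::-1],None,fx=3.4,fy=3.4,interpolation=2))
go([.600,.045,.121],93.2)
"
```

```text
((-1.2843647003173828, 96.59070587158203), (32.817047119140625, 59.86247253417969), 0.10752327740192413)
[0.025 0.021 0.468] turn 0.002 | at [0.5962 0.0397 0.2145] [-1.7996e+02 -5.0000e-02  9.3270e+01] F [ 0.9  0.9 -0.1] w 0.0426 t 25.6
```

View pics/j.png

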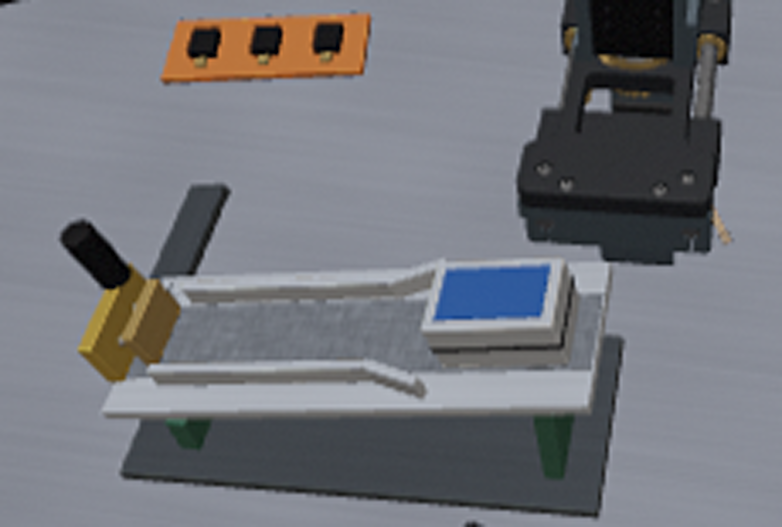

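The block lies flat and square on the upper end at deck (-1, 97) mm. Now I lower the shut fingers behind it.

Emit:
play_rows --commands "0.02 0.005 0 0 255;0.02 0.005 0 0 255;0.02 0.005 0.1 0 255;0.02 0.005 0.2 0 255;0.02 0.005 0.3 0 255;0.02 0.005 0.4 0 255;0.02 0.005 0.47 0 255;0.02 0.005 0.47 0 255;0.02 0.005 0.47 0 255;0.02 0.005 0.47 0 255" --newtons 20

```text
time_s: 26.85
position: [0.5982, 0.0396, 0.1217]
orientation: [179.9, 0.0, 93.3]
wrist_force: [-0.3, -0.2, 0.0]
width: 0.0006
grip_force: 0.0
```

Emit:
play_rows --commands "-0.04 0 0 0 255;-0.08 0 0 0 255;-0.11 0 0.005 0 255;-0.14 0 0.01 0 255;-0.17 0 0.015 0 255;-0.2 0 0.02 0 255;-0.23 0 0.025 0 255;-0.26 0 0.03 0 255;-0.29 0 0.035 0 255;-0.32 0 0.04 0 255"

```text
time_s: 28.1
position: [0.6014, -0.0247, 0.1128]
orientation: [-180.0, -0.0, 93.3]
wrist_force: [0.2, 0.3, -0.4]
width: 0.0002
grip_force: 0.3
```

```bash
cat >> h.py <<'E'
def blk():
    from station import cams
    p=np.load('deck.npy');R,t=deckT(p)
    for n in('scene','side'):
        f=cams.grab_frame(n);m=mask(f,'blue')
        k=np.zeros(m.shape,np.uint8);h=cv2.convexHull(np.array([proj(f,D(p,(x,y,.04))) for x in(-.04,.04) for y in(-.15,.15)],np.int32));cv2.fillPoly(k,[h],1)
        c,_=cv2.findContours((m&(k>0)).astype(np.uint8),0,2)
        if not c: print(n,'none');continue
        P=[]
        for q in max(c,key=cv2.contourArea):
            o,d=ray(f,q[0]);o,d=R.T@(o-t),R.T@d;P.append((o+d*(.04-o[2])/d[2])[:2]*1000)
        print(n,cv2.minAreaRect(np.array(P,np.float32)))
    return f
E
python3 -c "
from h import *
blk();go([.6,-.1,.1])
print(deckT(np.load('deck.npy'))[0].T@(np.array([.6014,-.0247,.1128])-deckT(np.load('deck.npy'))[1]))"
```

```text
scene ((-2.30490779876709, 48.29970932006836), (31.979480743408203, 34.273433685302734), 1.7506747245788574)
side ((9.869964599609375, 74.601318359375), (14.336118698120117, 29.323131561279297), 41.51752853393555)
[-0.374 -0.028  0.064] turn 0.0 | at [ 0.6014 -0.0249  0.1128] [-1.800e+02  1.000e-02  9.323e+01] F [ 0.1  0.4 -0.3] w 0.0007 t 28.2
[0.00022451 0.11682239 0.00762992]
```

Emit:
play_rows --commands "-0.04 0 0.007 0 255;-0.08 0 0.014 0 255;-0.12 0 0.021 0 255;-0.16 0 0.028 0 255;-0.2 0 0.035 0 255;-0.24 0 0.042 0 255;-0.28 0 0.049 0 255;-0.32 0 0.056 0 255;-0.36 0 0.063 0 255;-0.4 0 0.07 0 255"

```text
time_s: 29.45
position: [0.6059, -0.1047, 0.0988]
orientation: [-180.0, 0.0, 93.3]
wrist_force: [0.2, 0.3, -0.6]
width: 0.0004
grip_force: 0.3
```

```bash
python3 -c "
from h import *
f=blk();go([.6,-.1,.1])
from station import sensors
print(deckT(np.load('deck.npy'))[0].T@(sensors.observe()['position']-deckT(np.load('deck.npy'))[1]))"
```

```text
scene ((-11.57315444946289, -42.181068420410156), (15.747851371765137, 9.842822074890137), 87.32512664794922)
side ((7.961954116821289, -13.128765106201172), (17.655540466308594, 33.114749908447266), 22.00885581970215)
[ 0.027 -0.029 -0.006] turn 0.0 | at [ 0.606  -0.105   0.0988] [1.800e+02 1.000e-02 9.322e+01] F [-0.5  0.7  0.4] w 0.0002 t 29.55
[0.00034684 0.03520387 0.00781173]
```

Emit:
play_rows --commands "-0.03 0 0.005 0 255;-0.06 0 0.011 0 255;-0.09 0 0.016 0 255;-0.12 0 0.021 0 255;-0.15 0 0.026 0 255;-0.18 0 0.032 0 255;-0.21 0 0.037 0 255;-0.23 0 0.041 0 255;-0.245 0 0.043 0 255;-0.25 0 0.044 0 255"

```text
time_s: 30.8
position: [0.6087, -0.1543, 0.0901]
orientation: [-180.0, -0.0, 93.2]
wrist_force: [0.0, 1.3, 0.0]
width: 0.0004
grip_force: 0.5
```

Emit:
play_rows --commands "-0.005 0 0.001 0 255;-0.01 0 0.002 0 255;-0.015 0 0.003 0 255;-0.02 0 0.004 0 255;-0.025 0 0.004 0 255;-0.03 0 0.005 0 255;-0.035 0 0.006 0 255;-0.04 0 0.007 0 255;-0.04 0 0.007 0 255;-0.04 0 0.007 0 255"

```text
time_s: 32.05
position: [0.6092, -0.1621, 0.0887]
orientation: [180.0, 0.0, 93.2]
wrist_force: [-0.0, 0.8, -1.0]
width: 0.0002
grip_force: 0.1
```

Emit:
play_rows --commands "-0.002 0 0 0 255;-0.004 0 0.001 0 255;-0.006 0 0.001 0 255;-0.008 0 0.001 0 255;-0.01 0 0.002 0 255;-0.01 0 0.002 0 255;-0.01 0 0.002 0 255;-0.01 0 0.002 0 255;-0.01 0 0.002 0 255;-0.01 0 0.002 0 255"

```text
time_s: 33.3
position: [0.6094, -0.1641, 0.0883]
orientation: [180.0, -0.0, 93.3]
wrist_force: [-0.3, 0.3, 1.5]
width: 0.0009
grip_force: 0.4
```

Emit:
play_rows --commands "-0.002 0 0 0 255;-0.003 0 0.001 0 255;-0.004 0 0.001 0 255;-0.005 0 0.001 0 255;-0.006 0 0.001 0 255;-0.006 0 0.001 0 255;-0.006 0 0.001 0 255;-0.006 0 0.001 0 255;-0.006 0 0.001 0 255;-0.006 0 0.001 0 255"

```text
time_s: 34.55
position: [0.6094, -0.1653, 0.0881]
orientation: [180.0, -0.0, 93.3]
wrist_force: [0.6, 0.5, 0.7]
width: 0.0004
grip_force: 0.4
```

Emit:
play_rows --commands "-0.002 0 0 0 255;-0.003 0 0.001 0 255;-0.004 0 0.001 0 255;-0.005 0 0.001 0 255;-0.006 0 0.001 0 255;-0.007 0 0.001 0 255;-0.007 0 0.001 0 255;-0.007 0 0.001 0 255;-0.007 0 0.001 0 255;-0.007 0 0.001 0 255"

```text
time_s: 35.8
position: [0.6095, -0.1667, 0.0879]
orientation: [-180.0, -0.0, 93.3]
wrist_force: [-0.2, 0.7, -0.7]
width: 0.0007
grip_force: 0.3
```

```bash
python3 -c "
from h import *
go([.6,-.1,.1])
from station import cams
f=cams.grab_frame('scene')
cv2.imwrite('pics/k.png',cv2.resize(f['img'][150:265,70:220,::-1],None,fx=5.2,fy=5.2,interpolation=2))"
```

```text
[ 0.336 -0.028 -0.06 ] turn 0.0 | at [ 0.6095 -0.1667  0.0879] [-180.     -0.     93.25] F [-0.2  0.7 -0.7] w 0.0007 t 35.8
```

View pics/k.png

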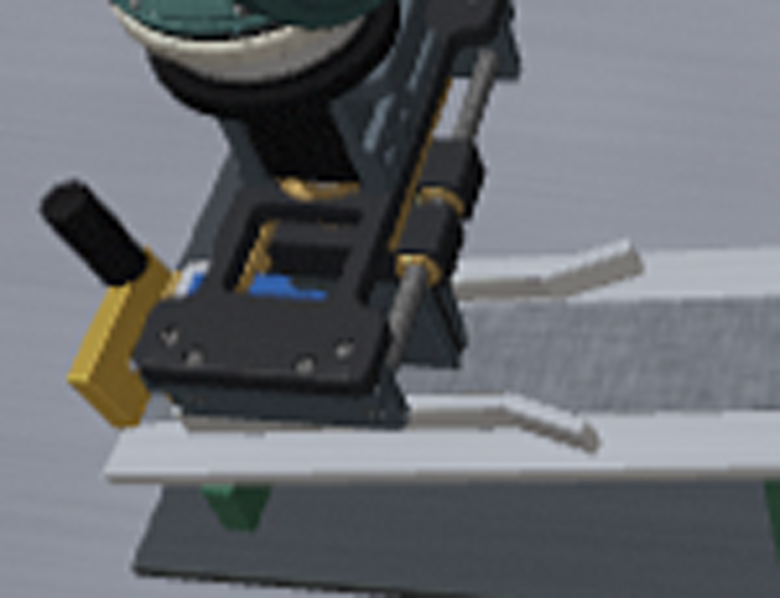

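The block is almost at the gate, with its white corner at (190,278) next to the plate, and there's no contact force yet. I'll keep creeping.

Emit:
play_rows --commands "-0.002 0 0 0 255;-0.003 0 0.001 0 255;-0.004 0 0.001 0 255;-0.005 0 0.001 0 255;-0.006 0 0.001 0 255;-0.007 0 0.001 0 255;-0.007 0 0.001 0 255;-0.007 0 0.001 0 255;-0.007 0 0.001 0 255;-0.007 0 0.001 0 255"

```text
time_s: 37.1
position: [0.6095, -0.1676, 0.0877]
orientation: [-180.0, -0.0, 93.2]
wrist_force: [0.2, 7.2, 2.5]
width: 0.0001
grip_force: 3.6
```

Contact: the force rose to about 7 N. I'm backing straight off, then up and clear.

Emit:
play_rows --commands "0.01 0 -0.002 0 255;0.03 0 -0.005 0 255;0.07 0 -0.012 0 255;0.15 0 -0.03 0 255;0.25 0 -0.1 0 255;0.3 0 -0.3 0 255;0.3 0 -0.6 0 255;0.5 0 -0.7 0 255;0.75 0 -0.7 0 255;1 0 -0.7 0 255"

```text
time_s: 38.35
position: [0.5979, 0.034, 0.2293]
orientation: [179.9, 0.0, 93.3]
wrist_force: [0.3, 0.2, 0.4]
width: 0.0004
grip_force: 0.0
```

```bash
python3 -c "
from h import *
blk();go([.6,-.1,.1])
from station import cams
f=cams.grab_frame('scene')
for c in('red',): print(rect(f,mask(f,c)&(np.indices((384,512))[1]>318)&(np.indices((384,512))[0]<220)&(np.indices((384,512))[0]>180),.04))
cv2.imwrite('pics/l.png',cv2.resize(f['img'][150:265,70:220,::-1],None,fx=5.2,fy=5.2,interpolation=2))"
```

```text
scene ((-1.5054798126220703, -82.96929168701172), (32.15673828125, 60.3782958984375), 0.31430643796920776)
side ((1.6571264266967773, -84.19534301757812), (46.08950424194336, 23.55523681640625), 85.84979248046875)
[-0.68  -0.029  0.644] turn 0.0 | at [0.5975 0.0361 0.2289] [ 1.7995e+02 -3.0000e-02  9.3460e+01] F [-0.3  0.4 -0.4] w 0.0002 t 38.45
((460.29962158203125, 221.6468963623047), (58.911800384521484, 32.83175277709961), 88.91271209716797)
```

View pics/l.png

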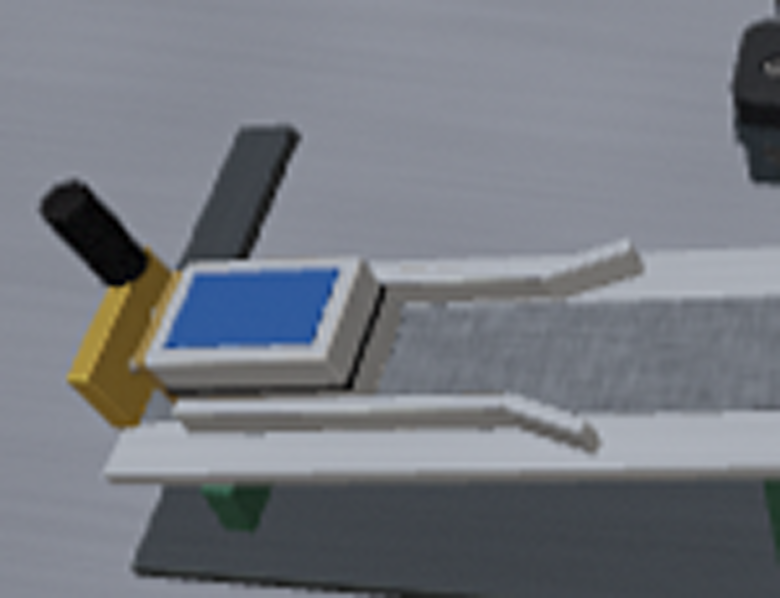

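The block sits square (0.3°) at deck y = -83 mm, against the pad at crop (150,340). The gate is closed, the red mould hasn't moved, and the arm is clear.

```bash
python3 -c "
from station import sign_off
print(sign_off())"
```

```text
the job is handed in; nothing more can be done
None
```

I closed the gate to its end stop, then laid the blue-topped mould on the chute and pushed it down until it rested squarely against the pad (about 7 N at contact). I handed the job in at about 38 s with the arm clear; the red mould hasn't moved, and the yellow was never approached, though I didn't re-measure it.

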